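# Shut the filter panel and lock its two quarter-turn fasteners

### The job

Press the filter unit's hinged access panel down with a fingertip until it is fully shut, then lock it: set a fingertip in the slot of each of its two cam fasteners and turn it clockwise, seen from above, all the way to its stop, so that both slots end parallel to the hinge. Grasp and lift nothing, do not open the panel further, and leave the jar, bottle, rack and other loose things where they stand.

Things in the scene. Friction and masses are not known exactly. Their poses are not given: they have to be found in the camera images.
- unit: white bench-top filter unit, fixed, 300 (x) x 424 (y) x 120 mm high, its flat top 120 mm above the bench; origin at the centre of its underside. Its own +x points from its front (with louvres and display, on the robot's side) to its back, +y to its left, z up
- panel (a joint): hinge of the access panel, rad: 0 = fully shut (flush with the unit's top), growing as it opens; starts at 0.25 to 0.5. The hinge lies along the unit's y at its x = +95 mm, 120 mm above the bench; the front edge rises. Aluminium panel 190 (x) x 292 (y) x 10 mm. Stiff hinge: it stays where it is left; pushing down with about 3 to 6 N near the front edge shuts it on a firm stop
- panel_press (a point): point on the panel's top face, on its middle line between the two fasteners, 145 mm from the hinge and 46 mm from the front edge, in a bare gap 67 mm wide between the fasteners' collars; moves with the panel; axes as the unit's when shut
- fastener_left (a joint): turn of the left (+y) cam fastener, rad: starts open at 0 to 0.35, grows clockwise seen from above to a stop at 1.571 = locked. At 0 its slot runs front to back (the unit's x), at 1.571 parallel to the hinge. Friction about 0.1 N m; stays where left. A cam tongue below swings under a ledge in the unit, so shut the panel first: turned early it blocks the panel
- fastener_right (a joint): turn of the right (-y) cam fastener; otherwise the same as the left one
- fastener_left_centre (a point): on the left fastener's axis, level with its top, 18 mm above the panel's face, 120 mm from the hinge, 85 mm left of the middle line. Black disc 88 mm across with a straight slot right across its centre: 34 mm wide, 88 mm long, 15 mm deep, open upward. A fixed grey collar (inside 92, outside 103 mm, as high as the disc) surrounds it. Site x lies along the slot, z along the axis
- fastener_right_centre (a point): the same point of the right fastener, 85 mm right of the panel's middle line; same shape and size
- jar: bystander: small clear screw jar, 42 mm diameter, 50 mm tall, standing on the unit's top left of the panel; origin at the centre of its underside
- dish: bystander: shut glass culture dish, 52 mm diameter, 14 mm thick, on the unit's top right of the panel; origin at the centre of its underside
- reagent: bystander: amber reagent bottle, 72 mm diameter, 170 mm tall, on the bench; origin at the centre of its underside
- beaker: bystander: glass beaker, 72 mm diameter, 95 mm tall, on the bench; origin at the centre of its underside
- tube_rack: bystander: white rack full of capped tubes, 70 x 160 x 98 mm, on the bench; origin at the centre of its underside
- tip_box: bystander: blue box, 120 x 85 x 60 mm, on the bench; origin at the centre of its underside
- screwdriver: bystander: screwdriver lying on the bench to the left of the unit, not needed; origin under its middle

How it is judged:
On the way, in this order (a step that is already met when the one before it is completed fails the run):
1. the panel is pressed shut, the fasteners not yet locked (value of joint panel below 0.03 rad and value of joint each of fastener_left, fastener_right below 1.2 rad), for 0.2 s.
2. with the panel shut, both fasteners are turned to their stops (value of joint panel below 0.03 rad and value of joint each of fastener_left, fastener_right above 1.4 rad), for 0.2 s.
At the end, for the whole second after the job is handed in: the panel is shut (hinge within 0.03 rad of its stop) and both fasteners are turned to their locked stops (at least 1.40 of 1.571 rad) and at rest (all of step 2 and velocity of joint each of fastener_left, fastener_right below 0.05 rad/s); the robot touches nothing.
It fails at once if the panel is lifted or opened further (beyond 0.6 rad) (value of joint panel above 0.6 rad).
It fails at once if a bystander is lifted, carried or knocked more than 30 mm from its place (distance of any of jar, dish, reagent, beaker, tube_rack, tip_box, screwdriver from where it was at the start of the episode above 0.03 m).
It also fails if it takes over 72 s, if anything falls off the work surface, if the arm or the gripper's body presses on something with over 40 N, if the wrist force passes 120 N, or if a joint passes its speed limit or range.

### The arm

A 7-joint arm with a two-finger parallel gripper is mounted at the origin on the work surface. World frame = base frame: x ahead of the robot, y to its left, z up, the work surface at z = 0. Lengths are in m, angles in rad, forces in N, time in s.
With the tool pointing down it reaches from about 0.425 to 0.825 m from the base axis. Payload 3.6 kg.
Tool frame: the origin (TCP) lies on the centre line of the jaws, within the pads' length; the fingertips stand 19 mm ahead of it and the grasp point (between the pads) is the TCP (tip_reach is the distance from the TCP to the fingertips, in m); z points along the fingers, y is the line along which they close (so a half turn about z gives the same grasp; the last joint's range is limited). The gripper opens to 93 mm and grips with 3 to 60 N. Pads are 15 mm wide; open, the fingers measure 128 mm over their backs; the gripper's body (75 mm by 188 mm) begins 65 mm behind the grasp point.
Start: joints at [1.276, 0.615, -0.013, 1.423, 0.008, 1.103, -0.04], TCP at [0.173, -0.627, 0.199] pointing down, gripper open.
Joint ranges: [-3.12, 3.12], [-0.3, 2.06], [-1.34, 1.32], [0.26, 2.42], [-1.36, 4.5], [0.01, 1.98], [-2.84, 2.84]. Speed limits (rad/s): [2.79, 2.79, 3.14, 3.14, 3.14, 3.14, 3.14].

### API

Orientations are given as a unit quaternion [w, x, y, z].
In Python, from cell import * gives the robot as it stands. Calls block until the motion is done:
- move_to(position, orientation): joint-space move of the TCP to a pose.
- move_straight(position, attitude=None, vel=0.15, force_limit=None): straight line of the TCP; attitude=None keeps the orientation; vel is the mean speed in m/s. With force_limit (N) it stops when the force on the tool has changed by that much, and returns True; else False.
- set_joints(angles): joint-space move.
- grip(opening): opening from 0.0 (shut) to 1.0 (fully open); the grip force is fixed at half the most; returns when the fingers have stopped.
- pause(seconds).
- ik(position, orientation): joint angles nearest the present ones, or None.
- observe(): the state.
- read_camera(name): name is "scene" or "side" or "wrist"; returns the picture (420x560x3 uint8, red, green, blue); there is no depth.
- camera_info(name): a dict with "fx", "fy", "cx", "cy" (pixels), "dist" ([k1, k2, p1, p2, k3] as OpenCV has them; the pictures are not rectified), "view" (4x4, takes a point from world to camera coordinates). Camera axes: x right, y down, z forward; pixel columns grow to the right and rows downward; lengths in m; the calibration is good to about 2 mm. A picture is of the moment at which its call begins: read the wrist's pose just before it. camera_info takes no time and is no camera call; for the wrist camera it gives the pose at the moment of the call.
A pose or a line that the arm cannot do raises PlanningError and nothing moves.
- finish_job(): hands the job in; it is judged then, once.
Trained networks look in the newest picture that a camera, given by its name, has taken for a name from the list of things; names that differ only in an ending like _2 or _b are one class to them, and where a whole thing is asked for, a point or a joint stands for the part that bears it (a point fixed in the world has none). Each returns a list of dicts, best first, with "p" (0 to 1); they miss things now and then, are a little off and sometimes report something else, mostly with a low value. They report only what shows in the picture. A call takes as long as a camera call.
- look_for(thing, camera): "centre" ([x, y, z] in m, in world coordinates, good to about 4 mm: the middle of the surface that is visible of it).
- trace(thing, camera): "region" (420x560 bool, what is visible of it).
- spot_point(thing, camera): "centre" ([x, y, z] in m, in world coordinates, good to about 4 mm: a listed point, or the origin of a listed thing).
The state is a dict: "clock": time; "q": joint angles; "joint_vel": joint speeds; "tau": joint torques, N m; "position": TCP position; "orientation": TCP orientation; "wrist_force": force on the tool from outside, world axes, zero at the start; "moment": the same for the moment, N m; "gripper_width": opening from 0.0 (shut) to 1.0 (fully open); "finger_force": force on a finger pad.
Only numpy, scipy, OpenCV 4.12 (cv2) and the standard library are available. Lean on these libraries where they do the work, as an engineer would, in place of code of your own. Each camera call takes 0.05 s, during which the arm holds its last target. There are 200 camera calls.

## Working session

There is one attempt and no reset: what is moved stays moved. The work goes in short steps, each a Python script; the robot and the scene stay as the last script left them, time stands still between calls to the robot, and variables do not carry over. Pictures are saved under pics/ and viewed, at most 10 in all, crops included, and the job is handed in when it is done.

```bash
ls; mkdir -p pics; python3 - <<'E'
from cell import *
import cv2, numpy as np
ims=[]
for c in ("scene","side"):
    im=read_camera(c); cv2.imwrite(f"pics/{c}0.png",im[:,:,::-1])
    for t in ("unit","panel_press","fastener_left_centre","fastener_right_centre","jar","dish","reagent","beaker","tube_rack"):
        r=spot_point(t,c)
        print(c,t,[(np.round(d["centre"],3).tolist(),round(d["p"],2)) for d in r[:2]])
print(observe()["clock"],observe()["position"],observe()["orientation"])
E
```

```text
pics
scene unit [([0.589, 0.061, 0.0], 0.98)]
scene panel_press [([0.55, 0.058, 0.172], 0.56)]
scene fastener_left_centre [([0.562, 0.142, 0.177], 0.93)]
scene fastener_right_centre [([0.592, -0.026, 0.182], 0.91)]
scene jar [([0.469, 0.508, -0.001], 0.72), ([0.575, 0.242, 0.118], 0.71)]
scene dish [([0.634, -0.116, 0.12], 0.66)]
scene reagent [([0.467, 0.505, 0.0], 0.89)]
scene beaker [([0.61, 0.409, 0.004], 0.66)]
scene tube_rack [([0.576, -0.456, 0.0], 0.73), ([0.465, 0.508, -0.004], 0.2)]
side unit []
side panel_press []
side fastener_left_centre []
side fastener_right_centre []
side jar [([0.576, -0.462, 0.001], 0.28)]
side dish []
side reagent [([0.469, 0.504, -0.002], 0.79), ([0.323, 0.399, 0.001], 0.22)]
side beaker [([0.577, -0.461, -0.002], 0.21)]
side tube_rack [([0.575, -0.459, -0.002], 0.66)]
1.0 [ 0.17265371 -0.62660259  0.1992524 ] [-3.60391293e-05  9.90975542e-01  1.34042804e-01  1.20085049e-05]
```

View pics/scene0.png

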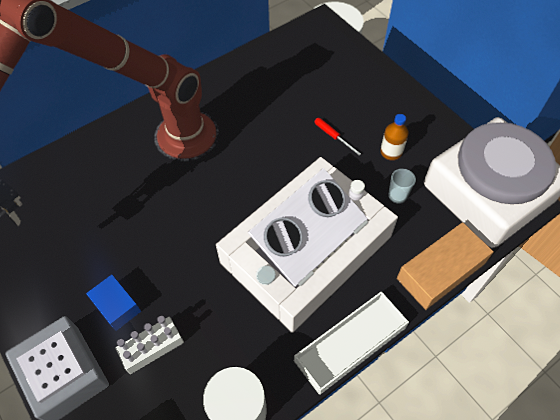

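View pics/side0.png

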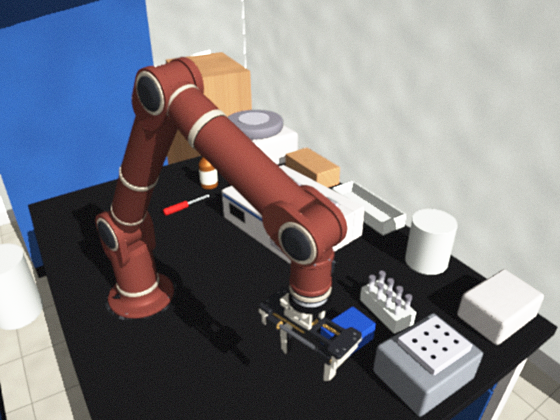

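The unit is at about (305,245) in the scene view, with the panel slightly open and the fasteners at (327,198) left and (283,237) right. The points fit yaw ≈ 0.18 and panel ≈ 0.36 rad. Next I'll go above it and take a close look.

```bash
cat > h.py <<'E'
from cell import *
import cv2, numpy as np
def down(phi): return [0,np.cos(phi/2),np.sin(phi/2),0]   # tool x heading phi, y heading phi-pi/2
def spots(c,ts):
    for t in ts:
        print(t,[(np.round(d["centre"],3).tolist(),round(d["p"],2)) for d in spot_point(t,c)[:2]])
def snap(c,n): 
    im=read_camera(c); cv2.imwrite(f"pics/{n}.png",im[:,:,::-1])
E
python3 - <<'E'
from h import *
yaw=.177
for k,phi in enumerate([yaw+np.pi/2,yaw+.7,yaw,yaw-.35,yaw-np.pi/2,yaw-np.pi-.3]):
    for p in ([.562,.142,.155],[.592,-.026,.155]):
        q=ik(p,down(phi)); print(round(phi,2),None if q is None else np.round(q,2))
move_to([0.55,0.055,0.40],down(yaw))
grip(0.0)
snap("wrist","w1"); 
spots("wrist",("unit","panel_press","fastener_left_centre","fastener_right_centre"))
s=observe();print(s["clock"],s["q"],s["gripper_width"])
E
```

```text
1.75 [ 0.14  0.64 -0.7   1.68  0.47  1.   -0.55]
1.75 [ 0.31  0.61 -0.5   1.64  0.34  0.97 -0.13]
0.88 [ 0.05  0.6  -0.54  1.68  0.36  0.96 -1.32]
0.88 [ 0.19  0.58 -0.3   1.65  0.2   0.94 -0.87]
0.18 [-0.09  0.57 -0.3   1.69  0.2   0.92 -1.87]
0.18 [ 0.09  0.57 -0.14  1.65  0.09  0.92 -1.47]
-0.17 [-0.16  0.56 -0.2   1.69  0.13  0.91 -2.16]
-0.17 [ 0.05  0.57 -0.06  1.65  0.04  0.92 -1.78]
-1.39 [ 0.34  0.81 -1.15  1.67  0.79  1.2   2.31]
-1.39 [-0.17  0.58  0.29  1.66 -0.2   0.93 -2.77]
-3.26 [ 0.25  0.71 -0.92  1.67  0.63  1.08  0.59]
-3.26 [ 0.47  0.68 -0.78  1.64  0.54  1.05  0.97]
unit [([0.587, 0.066, -0.001], 0.75)]
panel_press [([0.548, 0.054, 0.176], 0.61)]
fastener_left_centre [([0.566, 0.143, 0.182], 0.66)]
fastener_right_centre [([0.593, -0.026, 0.182], 0.58)]
5.5333 [ 0.2397767   0.38368595 -0.60177591  1.32064145  0.21404709  1.50133758
 -1.73618759] 0.007814306619461963
```

View pics/w1.png

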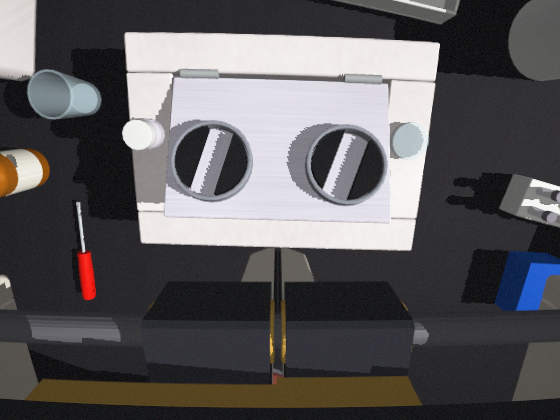

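The wrist view shows left fastener (211,160) and right fastener (346,163). Both slots are tilted about 20° clockwise (≈0.33 rad), and the jar (143,134) and dish (408,139) are clear. Now I'll press the panel shut.

```bash
python3 - <<'E'
from h import *
yaw=.165; R=.019
q=down(yaw)
move_to([.546,.056,.215+R],q)
hit=move_straight([.539,.055,.112+R],vel=.05,force_limit=18)
s=observe(); print(hit,s["position"]-np.array([0,0,R]),s["wrist_force"],s["clock"])
pause(.4)
move_straight([.539,.055,.22+R],vel=.15)
move_to([0.55,0.055,0.40],q)
grip(.35)
snap("wrist","w2")
T=("unit","panel_press","fastener_left_centre","fastener_right_centre")
spots("wrist",T)
for t in T[2:]:
    for d in trace(t,"wrist")[:2]:
        m=d["region"]; ys,xs=np.nonzero(m); print(t,d["p"],xs.min(),xs.max(),ys.min(),ys.max())
snap("scene","s2"); spots("scene",T)
print(observe()["clock"],observe()["gripper_width"])
E
```

```text
False [0.5394686  0.05507252 0.11206038] [-0.36432233 -0.5692144   1.28306693] 8.45
unit [([0.588, 0.062, 0.001], 0.76), ([0.584, -0.026, 0.159], 0.57)]
panel_press [([0.54, 0.052, 0.145], 0.6), ([0.582, -0.031, 0.163], 0.28)]
fastener_left_centre [([0.556, 0.142, 0.16], 0.81)]
fastener_right_centre [([0.582, -0.028, 0.16], 0.7)]
fastener_left_centre 0.67 180 248 132 198
fastener_left_centre 0.62 497 559 248 310
fastener_right_centre 0.9 309 375 135 201
fastener_right_centre 0.66 389 428 120 157
unit [([0.589, 0.06, -0.001], 0.79)]
panel_press [([0.542, 0.055, 0.146], 0.83), ([0.589, 0.059, -0.001], 0.72)]
fastener_left_centre [([0.557, 0.141, 0.159], 0.6), ([0.411, -0.485, -0.002], 0.57)]
fastener_right_centre [([0.58, -0.028, 0.159], 0.85)]
11.725 0.3467935681354671
```

View pics/w2.png

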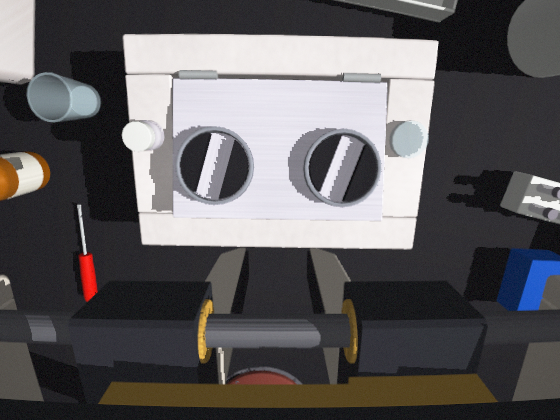

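The panel is only partly down (press point z ≈ 0.146), although the tip command went to 0.112. I'll press again while logging force, and look while pressing.

```bash
python3 - <<'E'
from h import *
yaw=.165; R=.019
q=down(yaw)
grip(0)
move_to([.541,.055,.18+R],q)
for z in (.15,.14,.13,.12,.112,.105,.098):
    hit=move_straight([.539,.055,z+R],vel=.06,force_limit=20)
    s=observe(); print(z,hit,round(s["position"][2]-R,4),np.round(s["wrist_force"],1),np.round(s["moment"],2))
    if z==.112: snap("side","a3"); snap("wrist","a4"); spots("scene",[]) 
    if hit: break
snap("scene","a5"); spots("scene",["panel_press","fastener_left_centre","fastener_right_centre"])
print(observe()["clock"])
im=cv2.imread("pics/a5.png")[140:340,200:420]; w=cv2.imread("pics/a4.png") if __import__("os").path.exists("pics/a4.png") else cv2.imread("pics/w2.png")
cv2.imwrite("pics/m.png",np.hstack([cv2.resize(im,(400,364)),cv2.resize(w,(400,364))]))
E
```

```text
0.15 False 0.1499 [ 0.8 -0.3  0.4] [-0.    0.03  0.05]
0.14 False 0.1395 [ 0.2  0.2 -0.4] [-0.01 -0.01  0.04]
0.13 False 0.1295 [ 0.8 -0.1  0.8] [ 0.1  -0.01 -0.05]
0.12 False 0.1195 [ 0.4  0.1 -0.4] [ 0.03 -0.01  0.04]
0.112 False 0.1116 [-0.4  1.1  0.1] [ 0.03  0.01 -0.03]
0.105 False 0.1046 [-0.6  0.3 -0.1] [ 0.04 -0.04 -0.03]
0.098 False 0.0975 [-0.7 -0.6 -0.1] [ 0.01 -0.02  0.02]
panel_press [([0.543, 0.051, 0.131], 0.67), ([0.579, -0.028, 0.152], 0.36)]
fastener_left_centre [([0.553, 0.139, 0.149], 0.77), ([0.542, 0.054, 0.129], 0.66)]
fastener_right_centre [([0.578, -0.025, 0.15], 0.65), ([0.551, 0.14, 0.147], 0.57)]
15.95
```

View pics/m.png

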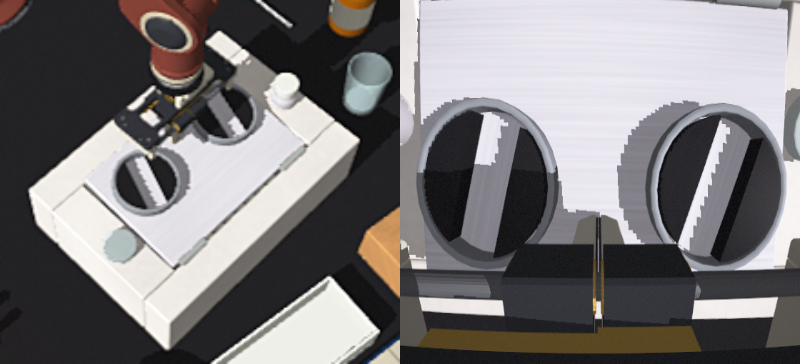

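Panel press point is now ≈0.131 with the tip supposedly at 0.098 and no force. I'll check the fingertip's real position against the images: project points on the tool axis into the wrist camera and scene views.

```bash
cat >> h.py <<'E'
def proj(P,c):
    i=camera_info(c); V=np.array(i["view"]); K=np.array([[i["fx"],0,i["cx"]],[0,i["fy"],i["cy"]],[0,0,1]])
    return cv2.projectPoints(np.float64(P).reshape(-1,1,3),cv2.Rodrigues(V[:3,:3])[0],V[:3,3],K,np.float64(i["dist"]))[0].reshape(-1,2)
E
python3 - <<'E'
from h import *
s=observe(); p=s["position"]; print(p,s["orientation"],s["gripper_width"],s["wrist_force"],s["clock"])
for d in (-.04,-.02,0,.019): print(d,[proj(p-[0,0,d],c).round(0).tolist() for c in("wrist","scene","side")])
im=read_camera("scene"); side=read_camera("side"); w=read_camera("wrist")
a=cv2.resize(im[160:280,230:390],(400,300),interpolation=2); b=cv2.resize(side[150:270,200:360],(400,300),interpolation=2); c=cv2.resize(w,(400,300))
cv2.imwrite("pics/m2.png",np.vstack([np.hstack([a,b]),np.hstack([c,cv2.resize(w[180:300,200:360],(400,300))])])[:,:,::-1])
spots("scene",["panel_press","fastener_left_centre","fastener_right_centre"])
E
```

```text
[0.53898354 0.05495072 0.1169668 ] [ 1.92531402e-05  9.96601462e-01  8.23742904e-02 -4.22966459e-05] 0.003057462311564577 [-0.64500885  0.16308426  1.13217513] 15.95
-0.04 [[[276.0, 277.0]], [[295.0, 212.0]], [[279.0, 193.0]]]
-0.02 [[[276.0, 261.0]], [[295.0, 216.0]], [[279.0, 198.0]]]
0 [[[276.0, 247.0]], [[295.0, 219.0]], [[279.0, 203.0]]]
0.019 [[[276.0, 237.0]], [[295.0, 223.0]], [[279.0, 208.0]]]
panel_press [([0.541, 0.052, 0.131], 0.73)]
fastener_left_centre [([0.552, 0.141, 0.149], 0.88)]
fastener_right_centre [([0.579, -0.027, 0.149], 0.73)]
```

View pics/m2.png

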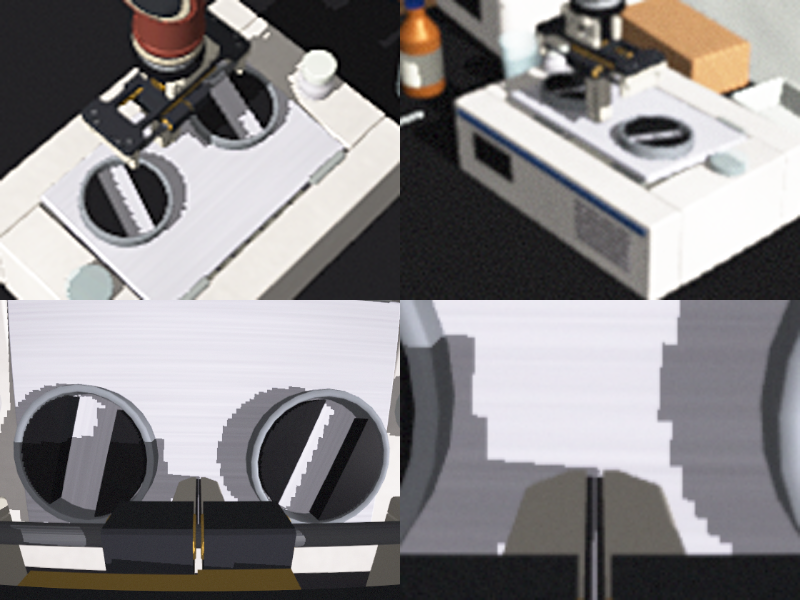

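The side view shows the real tip at about (280,197), which projects to roughly 14 mm behind the reported TCP. So the effective tip is ~33 mm shorter than stated, and the contact is right, only not deep enough. I'll continue down until the firm stop.

```bash
python3 - <<'E'
from h import *
for z in (.112,.108,.104,.101,.098,.095,.092):
    hit=move_straight([.539,.055,z],vel=.04,force_limit=15)
    s=observe(); print(z,hit,round(s["position"][2],4),np.round(s["wrist_force"],1))
    if hit: break
pause(.3)
s=observe(); print(np.round(s["position"],4),np.round(s["wrist_force"],1),s["clock"])
read_camera("scene"); spots("scene",["panel_press","fastener_left_centre","fastener_right_centre"])
E
```

```text
0.112 False 0.1117 [-0.5  0.7  0.6]
0.108 False 0.1077 [-0.8  0.1  0.1]
0.104 False 0.1037 [ 0.  -0.6 -0.3]
0.101 False 0.101 [-0.1  0.7  0.9]
0.098 False 0.1008 [-5.3 -0.9 19.5]
0.095 False 0.1007 [-9.7 -3.7 36. ]
0.092 False 0.1005 [-14.4  -5.3  52.2]
[0.5393 0.055  0.1005] [-14.9  -4.5  52.5] 18.325
panel_press [([0.537, 0.053, 0.116], 0.93), ([0.586, 0.06, 0.0], 0.19)]
fastener_left_centre [([0.55, 0.143, 0.136], 0.92)]
fastener_right_centre [([0.576, -0.026, 0.135], 0.75)]
```

The panel is shut on its stop (0.1005 TCP, force rises to 52 N). This also shows the tips sit 19 mm behind the TCP rather than ahead. Next is the right fastener, with both fingertips spread in the slot.

```bash
cat >> h.py <<'E'
YAW=.158; TIP=-.019; F={"left":[.5496,.142],"right":[.5764,-.0257]}
def insert(side,f0,z=.129):
    x,y=F[side]; phi=YAW+np.pi/2-f0
    move_to([x,y,.165+TIP+.02],down(phi))
    return move_straight([x,y,z+TIP],vel=.06,force_limit=8),phi
def turn(side,phi,end,step=.15,z=.129,mlim=1.0):
    x,y=F[side]; m0=observe()["moment"][2]
    while phi>end:
        phi=max(phi-step,end); move_to([x,y,z+TIP],down(phi))
        s=observe(); m=s["moment"][2]-m0
        print(round(phi-YAW,2),"mz",round(m,2),"F",np.round(s["wrist_force"],1),round(s["clock"],1))
        if abs(m)>mlim: break
    return phi
E
python3 - <<'E'
from h import *
p=observe()["position"]; move_straight([p[0],p[1],.17],vel=.15)
grip(.4)
x,y=F["right"]; move_to([x,y,.20],down(YAW+np.pi/2-.3))
w=read_camera("wrist"); s=read_camera("scene")
cv2.imwrite("pics/r1.png",np.hstack([cv2.resize(w,(400,300)),cv2.resize(s[160:310,220:420],(400,300))])[:,:,::-1])
hit,phi=insert("right",.3)
s=observe();print(hit,s["position"],s["gripper_width"],s["wrist_force"],s["moment"],s["clock"])
E
```

```text
False [ 0.57675009 -0.02550438  0.11039002] 0.3992732526077943 [ 0.13342928 -0.47913296 -0.67005481] [-0.04337994 -0.07061679  0.00219688] 22.55
```

View pics/r1.png

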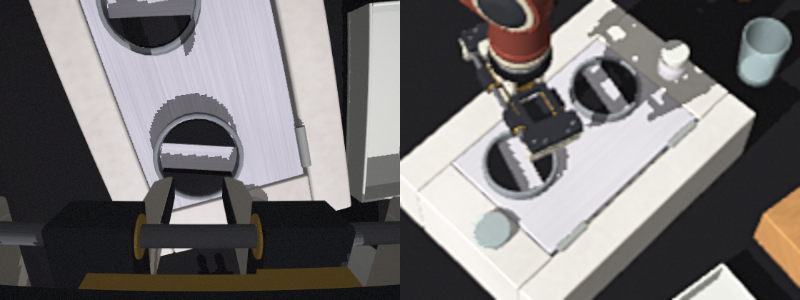

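The slot at (200,157) lies parallel to the fingers' line and the tips are in without contact force. Now turning.

```bash
python3 - <<'E'
from h import *
phi=turn("right",YAW+np.pi/2-.3,YAW-.45)
s=observe();print(s["position"],s["clock"])
E
```

```text
1.12 mz 0.03 F [ 0.2 -0.1 -0. ] 22.8
0.97 mz 0.02 F [-0.7 -2.  -0.5] 23.1
0.82 mz 0.12 F [-2.  -2.7  1. ] 23.3
0.67 mz 0.09 F [-1.7 -3.4  0.6] 23.6
0.52 mz 0.06 F [-2.  -3.8  0.5] 23.8
0.37 mz 0.06 F [-1.9 -4.6  0.9] 24.1
0.22 mz 0.1 F [-3.2 -5.1  1.1] 24.3
0.07 mz 0.14 F [-2.5 -3.1  0.9] 24.6
-0.08 mz 0.08 F [-2.2 -4.2  1.1] 24.8
-0.23 mz 0.02 F [-2.7 -3.4  0.8] 25.1
-0.38 mz 1.51 F [-3.8 -3.4  3. ] 25.3
[ 0.57534192 -0.02490884  0.1098394 ] 25.3
```

Stop felt at about -0.3 rad lead, as computed. I'll back off, lift, and do the left one the same way.

```bash
python3 - <<'E'
from h import *
x,y=F["right"]; move_to([x,y,.129+TIP],down(YAW-.1)); print(observe()["moment"],observe()["wrist_force"])
move_straight([x,y,.185],vel=.15)
x,y=F["left"]; move_to([x,y,.20],down(YAW+np.pi/2-.3))
hit,phi=insert("left",.3)
s=observe();print(hit,s["position"],s["wrist_force"],s["clock"])
if not hit:
    turn("left",phi,YAW-.45)
    print(observe()["position"])
    move_to([x,y,.129+TIP],down(YAW-.1)); print(observe()["moment"],observe()["wrist_force"])
    move_straight([x,y,.19],vel=.15)
    move_to([.55,.055,.40],down(YAW))
    snap("wrist","end"); spots("wrist",["panel_press","fastener_left_centre","fastener_right_centre"])
    s=observe();print(s["clock"],s["wrist_force"])
E
```

```text
[ 0.06394265  0.00283886 -0.01724611] [0.25823325 0.19485577 0.24471869]
False [0.5498849  0.14226728 0.11038933] [-0.50827844 -0.57730638 -0.65489081] 28.4667
1.12 mz 0.03 F [ 0.4 -0.   0.5] 28.7
0.97 mz 0.09 F [-1.5 -1.7  0.6] 29.0
0.82 mz 0.09 F [-0.5 -1.2  0. ] 29.2
0.67 mz 0.06 F [-0.6 -1.6 -0.7] 29.5
0.52 mz 0.11 F [-0.5 -2.2 -0.3] 29.7
0.37 mz 0.02 F [-1.4 -2.2 -0.5] 30.0
0.22 mz 0.07 F [ 0.5 -1.2  0.4] 30.2
0.07 mz 0.03 F [0.3 0.3 0.7] 30.5
-0.08 mz 0.02 F [-0.5  0.4  0.3] 30.7
-0.23 mz 0.02 F [0.6 0.2 1. ] 31.0
-0.38 mz 1.76 F [ 2.3 -1.1  0.1] 31.2
[0.55052572 0.14245533 0.11019965]
[ 0.0242872  -0.05197994  0.01860663] [ 0.26156325  0.17860861 -0.56712636]
panel_press [([0.538, 0.054, 0.123], 0.87)]
fastener_left_centre [([0.553, 0.143, 0.137], 0.94), ([0.577, -0.03, 0.14], 0.2)]
fastener_right_centre [([0.581, -0.027, 0.138], 0.56)]
33.3333 [-0.47213422 -0.59177029  0.47615584]
```

View pics/end.png

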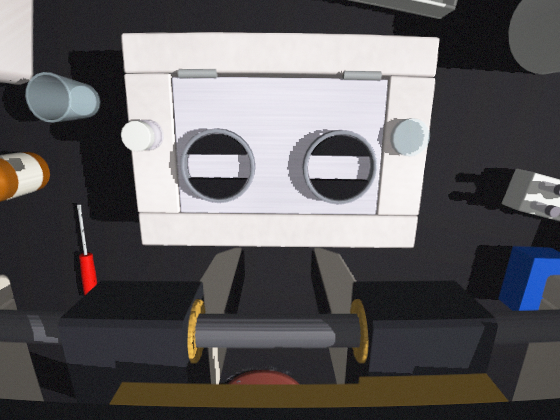

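The panel is flush. Both slots, at (216,166) and (340,167), are parallel to the hinge, the jar and dish haven't moved, and the arm is clear.

```bash
python3 -c "
from cell import *
print(finish_job())"
```

```text
the job is handed in; nothing more can be done
None
```

The panel is pressed shut and both cam fasteners are turned clockwise to their stops, with both slots parallel to the hinge in the last picture; I handed the job in at about 33 s (no verdict came back) with the arm clear and no bystander seen to have moved.

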